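# Rake specimen bars into two snug rows

## Robot

A 6-joint arm with a two-finger parallel gripper is mounted at the origin on the work surface. World frame = base frame: x ahead of the robot, y to its left, z up, the work surface at z = 0. Lengths are in m, angles in rad, forces in N, time in s.
With the tool pointing down it reaches from about 0.35 to 0.775 m from the base axis. Payload 7.3 kg.
Tool frame: the origin (TCP) lies at the centre of the arm's flange, where the gripper is bolted on; the fingertips stand 178 mm ahead of it and the grasp point (between the pads) lies 159 mm ahead of it (tip_extent is the distance from the TCP to the fingertips, in m); z points along the fingers, y is the line along which they close (so a half turn about z gives the same grasp; the last joint's range is limited). The gripper opens to 92 mm and grips with 3 to 60 N. Pads are 19 mm wide; open, the fingers measure 130 mm over their backs; the gripper's body (75 mm by 190 mm) begins 47 mm behind the grasp point.
Start: joints at [1.167, 0.342, 1.524, -0, 1.275, -0.146], TCP at [0.134, 0.508, 0.405] pointing down, gripper open.
Joint ranges: [-2.53, 2.53], [-0.77, 2.02], [0.04, 2.7], [-1, 4.14], [0.28, 2.66], [-3.11, 3.11]. Speed limits (rad/s): [2.57, 2.57, 3.14, 3.14, 3.14, 3.14].

## Interface

Orientations are given as [roll, pitch, yaw] about the fixed x, y, z axes, in that order (R = Rz(yaw) Ry(pitch) Rx(roll)).
In Python, from cell import * gives the robot as it stands.
- The arm moves only by the tool arm_command, never from a script. Its arguments are lists of equal length, an entry for each row: "xyz": the shift along the world's x, y, z in mm, a list of three; "spin": the turn about the world's z in degrees. In form: {"xyz": [[tx, ty, tz], ...], "spin": [spin, ...]}. A call has 1 to 20 rows; each row shifts and turns the commanded pose from where the row before left it; what a row does not reach is not made up. A row lasts 1/10 s, in which the tool goes at most 50 mm and 8.59 degrees, less where a joint would pass 70% of its speed; a pose out of reach is approached as far as the arm can. A call with a gripper value outside its range is refused whole. "jaw" is the opening, from -1 (shut) to 1 (fully open), set as the call begins (left out, the last holds). The fingers move at their own pace and stop on an object; "squeeze" is the grip in N (left out, the last holds). Time passes only in rows, so rows that do not move let the fingers close. It gives the time, the measured TCP pose, the force, the opening and the grip force at its end, in the units of the state.
- observe(): the state, without advancing time (a new reading comes with each control period).
- read_camera(name): name is "scene" or "top" or "wrist"; returns a dict with "img" (400x640x3 uint8, red, green, blue), "depth" (400x640 float32, m along the optical axis (not along the pixel's ray), 0 where there is no reading), "fx", "fy", "cx", "cy" (pixels), "world_from_camera" (4x4, takes a point from camera to world coordinates). Camera axes: x right, y up, looking along -z (the intrinsics and any distortion apply to the point x, -y, -z); pixel columns grow to the right and rows downward; lengths in m; the calibration is good to about 2 mm. A picture is of the moment at which its call begins.
- hand_in(): hands the job in; it is judged then, once.
The state is a dict: "time": time; "qpos": joint angles; "qvel": joint speeds; "joint_efforts": joint torques, N m; "tool_pos": TCP position; "tool_rot": TCP orientation; "contact_force": force on the tool from outside, world axes, zero at the start; "torque": the same for the moment, N m; "opening": finger opening in m; "grip_force": force on a finger pad.
Only numpy, scipy, OpenCV 4.12 (cv2) and the standard library are available. Lean on these libraries where they do the work, as an engineer would, in place of code of your own. Each camera call takes 0.05 s, during which the arm holds its last target. There are 200 camera calls.

## Task

Pick up the rake and comb the scattered aluminium bars along both lanes of the tray up to the steel stop, touching the bars only with the rake, until the three bars in each lane lie flat, parallel to the stop and side by side with no gaps. Finish with a definite but gentle squeeze of the rows against the stop, holding about 10 newtons for a second and never as much as 13. Then stand the rake upright back on the middle of its mat and let go; leave everything else on the bench where it is.

Things in the scene. Friction and masses are not known exactly. Their poses are not given: they have to be found in the camera images.
- tray: Shallow dark steel tray fixed to the bench, outside 210 x 204 mm. Origin: centre of its underside; x along its lanes to the stop. Floor top at z = 4 mm; inside from x = -100 (near wall) to +100 mm (stop), y = +-98 mm. Walls 22 mm high. A rib 6 mm thick, 14 mm high, along y = 0 splits it into two lanes 95 mm wide, three bars in each.
- stop: Rigid steel end wall of the tray, 204 mm long, 8 mm thick, top 26 mm above the bench. Origin: middle of the foot of its inner face, on the tray floor (tray x = +100 mm); axes as the tray's. It does not give: pushed against it, the force rises by several newtons per mm, and bars knocked into it fast strike it hard. The bars' drag on the floor takes 1 to 2 N of the push.
- rake: Rake, 300 g, upright on its mat. Origin: centre of the foot of its tines; z up, y along its head; symmetrical. Six steel tines 22 mm deep (x), 10 wide (y), 20 long, at y = +-18, +-50, +-82 mm; the 26 mm gap in the middle is for the tray's rib. Head 174 x 22 mm, 18 to 32 mm up. Handle in the middle, 24 (x) by 26 mm (y), 18 to 96 mm up; pinch it low, across its 24 mm.
- rake_grip (a point): Grip point low on the rake's handle, 46 mm above the foot of the tines, where it is best pinched (fingertips then 27 mm above the foot, clear of bars and rib): held higher, the rake tips in the grip when pushed.
- mat: White plastic mat, 230 x 90 x 4 mm, fixed on the bench to one side of the tray, where the rake stands. Origin: centre of its underside. At the start the rake's head (its y) lies roughly along the mat's long side (its x).
- bar0: Plain polished (slippery) square aluminium specimen bar, 10 x 70 x 10 mm, about 20 g, lying flat in the left (tray +y) lane, nearest the stop at the start. Origin: centre of its underside; y along its length, x across. The six are alike.
- bar1: Plain polished (slippery) square aluminium specimen bar, 10 x 70 x 10 mm, about 20 g, lying flat in the left (tray +y) lane, in the middle of the lane at the start. Origin: centre of its underside; y along its length, x across. The six are alike.
- bar2: Plain polished (slippery) square aluminium specimen bar, 10 x 70 x 10 mm, about 20 g, lying flat in the left (tray +y) lane, farthest from the stop at the start. Origin: centre of its underside; y along its length, x across. The six are alike.
- bar3: Plain polished (slippery) square aluminium specimen bar, 10 x 70 x 10 mm, about 20 g, lying flat in the right (tray -y) lane, nearest the stop at the start. Origin: centre of its underside; y along its length, x across. The six are alike.
- bar4: Plain polished (slippery) square aluminium specimen bar, 10 x 70 x 10 mm, about 20 g, lying flat in the right (tray -y) lane, in the middle of the lane at the start. Origin: centre of its underside; y along its length, x across. The six are alike.
- bar5: Plain polished (slippery) square aluminium specimen bar, 10 x 70 x 10 mm, about 20 g, lying flat in the right (tray -y) lane, farthest from the stop at the start. Origin: centre of its underside; y along its length, x across. The six are alike.
- tip_box: Bystander: white pipette-tip box, 120 x 85 x 50 mm, on the bench on the other side of the tray from the mat. Origin: centre of its underside.
- beaker: Bystander: glass beaker, 70 mm wide, 80 mm tall, beyond the tray. Origin: centre of its underside.
- reagent_bottle: Bystander: white bottle with blue cap, 60 mm wide, 110 mm tall, beyond the tray. Origin: centre of its underside.
- pipette: Bystander: hand pipette lying beyond the tray, 235 x 30 x 24 mm. Origin: on the bench, about its middle.
There are look-alikes about, which are no part of the job. Leave any black, orange or yellow look-alike of the bar5 alone.

How it is judged:
By the outcome, as a careful person would: the job done as asked, in the order asked, and still so for the second after the job is handed in, with the robot touching nothing.
It also fails if it takes over 70 s, if anything falls off the work surface, if the arm or the gripper's body presses on something with over 40 N, if the wrist force passes 120 N, or if a joint passes its speed limit or range.

## Working session

There is one attempt and no reset: what is moved stays moved. The work goes in short steps, Python scripts to look and compute and a tool call to move; the robot and the scene stay as the last step left them, time stands still between calls to the robot, and variables do not carry over. Pictures are saved under pics/ and viewed, at most 10 in all, crops included, and the job is handed in when it is done.

Besides the shell and the picture viewer there is one more tool, called after "Call:" in YAML: its name, and indented under it one key for each argument. arm_command: Moves the arm, as the interface text tells. Its arguments: {"type":"object","properties":{"xyz":{"type":"array","items":{"type":"array","items":{"type":"number"}}},"spin":{"type":"array","items":{"type":"number"}},"jaw":{"type":"number"},"squeeze":{"type":"number"}},"required":["xyz","spin"]}

```bash
mkdir -p pics; ls
cat > h.py <<'E'
from cell import *
import numpy as np, cv2
def snap(n,f):
    c=read_camera(n); cv2.imwrite('pics/'+f,cv2.cvtColor(c['img'],cv2.COLOR_RGB2BGR)); np.savez('pics/'+f+'.npz',**c); return c
def pts(c,uv,z=None):
    """pixels -> world; onto plane z, or by depth"""
    uv=np.atleast_2d(uv).astype(float); T=np.array(c['world_from_camera'])
    d=np.c_[(uv[:,0]-c['cx'])/c['fx'],-(uv[:,1]-c['cy'])/c['fy'],-np.ones(len(uv))]
    r=d@T[:3,:3].T; o=T[:3,3]
    if z is None: s=c['depth'][uv[:,1].astype(int),uv[:,0].astype(int)]
    else: s=(z-o[2])/r[:,2]
    return o+r*s[:,None]
E
python3 - <<'E'
from h import *
for n in ('top','scene'):
    c=snap(n,n+'0.png'); print(n,c['fx'],c['cx'],c['cy'],[k for k in c],np.round(c['world_from_camera'],3).tolist())
s=observe(); print(s)
E
```

```text
pics
top 383.47225237985526 319.3518889393498 193.6938795181131 ['img', 'depth', 'fx', 'fy', 'cx', 'cy', 'world_from_camera'] [[-0.001, 0.996, -0.09, 0.534], [-1.0, 0.001, 0.018, 0.003], [0.018, 0.09, 0.996, 0.87], [0.0, 0.0, 0.0, 1.0]]
scene 498.24931268990093 316.17934433334887 196.89551310678706 ['img', 'depth', 'fx', 'fy', 'cx', 'cy', 'world_from_camera'] [[0.116, -0.765, 0.633, 1.183], [0.993, 0.092, -0.071, -0.063], [-0.004, 0.637, 0.771, 0.798], [0.0, 0.0, 0.0, 1.0]]
{'time': 0.1, 'qpos': array([ 1.16700740e+00,  3.42641000e-01,  1.52490402e+00, -1.55675947e-06,
        1.27542384e+00, -1.45994037e-01]), 'qvel': array([ 1.52917906e-03, -4.20670681e-04, -1.31047586e-03, -1.21819377e-03,
        8.09666838e-05, -6.87284478e-04]), 'joint_efforts': array([ 1.52786553e-03, -4.32000947e+01, -2.44693029e+01,  7.19767646e-02,
        5.26841905e-02, -3.78176628e-05]), 'tool_pos': array([0.133776  , 0.50754556, 0.40412665]), 'tool_rot': array([-3.14023088e+00, -1.98731019e-04,  2.88379808e+00]), 'contact_force': array([-0.81392784,  1.24609044,  0.37806178]), 'torque': array([-0.02874823, -0.03976905, -0.06425505]), 'grip_force': 0.0, 'opening': 0.09161192791411658}
```

View pics/top0.png

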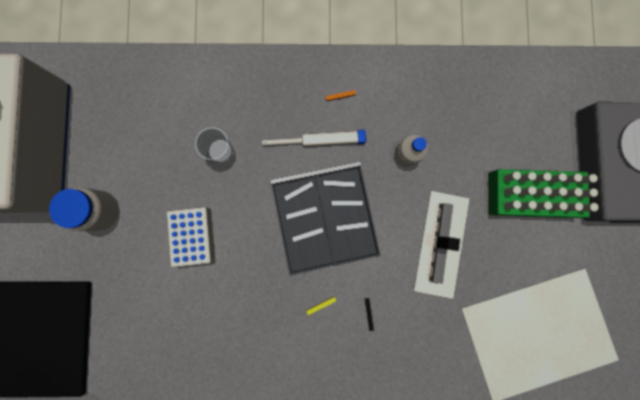

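View pics/scene0.png

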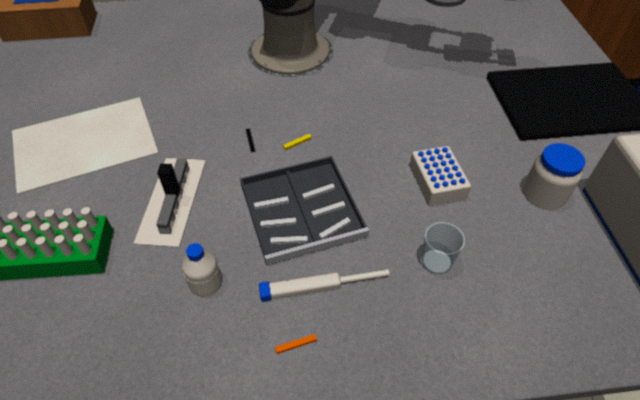

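The top view shows the tray centred near (325,218), with the pale stop along its upper edge from (272,180) to (360,165). The six silver bars are inside it. The rake is on the mat near (441,243), with its handle leaning right in view at (449,243).

Bar look-alikes are orange (340,96), yellow (321,306) and black (369,314). All of them are outside the tray, so the six silver bars inside it are the ones meant.

Run:
```python
from h import *
c=dict(np.load('pics/top0.png.npz')); im=c['img']; 
v,u=np.mgrid[0:400,0:640]; P=pts(c,np.c_[u.ravel(),v.ravel()]).reshape(400,640,3); H=P[...,2]*1000
hsv=cv2.cvtColor(im,cv2.COLOR_RGB2HSV); V=hsv[...,2].astype(int)
print('bench h',np.median(H[100:130,450:480]),'mat h',H[200,450],H[290,430],'floor',H[225,322-5],'rake head',H[215,446],'handle',H[243,450])
def rect(m,z,name,roi):
    M=np.zeros((400,640),np.uint8); a,b,d,e=roi; M[b:e,a:d]=m[b:e,a:d]*255
    cs,_=cv2.findContours(M,cv2.RETR_EXTERNAL,cv2.CHAIN_APPROX_NONE); 
    for k in sorted(cs,key=cv2.contourArea,reverse=True)[:8]:
        if cv2.contourArea(k)<8: continue
        p=pts(c,k[:,0,:],z)[:,:2]*1000
        (cx,cy),(w,h),a=cv2.minAreaRect(p.astype(np.float32)); print(name,round(cx,1),round(cy,1),round(w,1),round(h,1),round(a,2),'px',k[:,0].mean(0).round(),round(cv2.contourArea(k)))
roi=(262,155,390,280)
rect(V<75,.022,'tray',roi)
rect(V>140,.014,'bright',roi)
rect(V>165,.004,'mat',(405,180,480,305))
rect(V<70,.032,'rakehead',(425,195,460,290))
rect(V<25,.096,'handle',(425,195,470,290))
print(V[225,425:475].tolist()); print(V[243,425:475].tolist()); print(H[243,425:470].round().astype(int).tolist())
rake=cv2.resize(im[180:305,400:480],None,fx=4.5,fy=4.5,interpolation=cv2.INTER_CUBIC); t=cv2.resize(im[155:280,262:390],None,fx=3.3,fy=4.5,interpolation=cv2.INTER_CUBIC)
cv2.imwrite('pics/crop.png',cv2.hconcat([rake,t])[:,:800,::-1])
```

```text
bench h 0.7518600955765953 mat h 6.1074618206543585 1.8124571100730513 floor 4.250880668852153 rake head 38.82297212725505 handle 100.1021691026317
tray 553.3 -25.1 202.6 201.9 11.92 px [325. 220.] 8164
bright 660.0 -4.0 7.3 205.2 11.74 px [315. 172.] 196
bright 520.2 14.0 9.1 68.6 18.28 px [307. 234.] 98
bright 569.0 28.1 9.2 67.6 15.27 px [301. 212.] 94
bright 617.6 34.7 9.0 68.1 29.26 px [298. 191.] 94
bright 538.9 -85.0 9.1 67.9 7.02 px [352. 226.] 93
bright 635.0 -56.7 9.1 67.6 0.06 px [339. 183.] 91
bright 591.0 -74.4 6.7 67.3 0.01 px [347. 202.] 89
mat 498.4 -288.3 86.8 226.4 78.68 px [441. 244.] 2190
rakehead 499.7 -289.5 51.8 165.3 80.6 px [440. 242.] 363
handle 503.5 -268.4 41.0 20.9 82.85 px [447. 243.] 170
[153, 179, 188, 190, 190, 190, 189, 187, 185, 182, 171, 147, 119, 94, 63, 60, 82, 99, 102, 102, 101, 100, 100, 101, 110, 141, 174, 187, 190, 190, 189, 189, 189, 189, 190, 189, 190, 189, 184, 169, 135, 116, 112, 111, 110, 109, 109, 108, 109, 108]
[185, 186, 186, 185, 185, 185, 183, 178, 159, 127, 94, 53, 19, 5, 5, 5, 5, 4, 5, 5, 4, 4, 8, 12, 18, 20, 18, 19, 18, 19, 17, 18, 20, 41, 92, 143, 158, 135, 113, 107, 107, 108, 108, 110, 111, 111, 110, 110, 108, 110]
[4, 4, 4, 4, 5, 3, 2, 2, 4, 4, 5, 27, 33, 40, 47, 52, 61, 66, 72, 77, 83, 90, 95, 98, 100, 100, 102, 101, 98, 101, 101, 101, 102, 102, 101, 5, 4, 0, 2, 0, 1, 2, -2, 2, 2]
```

View pics/crop.png

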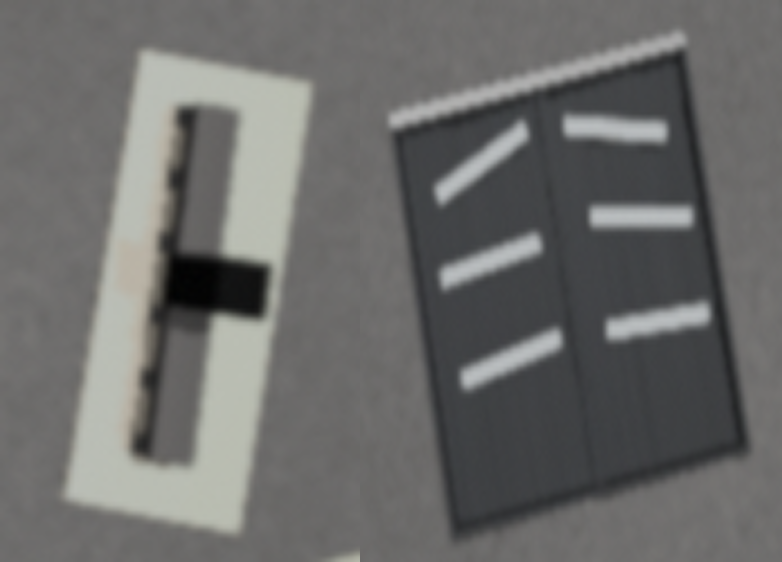

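The crop confirms six silver bars inside the tray, three per lane, with the pale stop at the top edge. The rake is grey with a black handle and lies along the mat. Next I measure the tray, rake and mat poses at their correct heights.

```bash
cat >> h.py <<'E'
def rect(c,M,z,roi,n=1):
    m=np.zeros(M.shape,np.uint8); a,b,d,e=roi; m[b:e,a:d]=M[b:e,a:d]*255
    cs,_=cv2.findContours(m,cv2.RETR_EXTERNAL,cv2.CHAIN_APPROX_NONE); out=[]
    for k in sorted(cs,key=cv2.contourArea,reverse=True)[:n]:
        (x,y),(w,h),t=cv2.minAreaRect((pts(c,k[:,0,:],z)[:,:2]*1000).astype(np.float32))
        out.append((np.array([x,y]),w,h,t) if h>w else (np.array([x,y]),h,w,t-90)) # short, long, angle of short side
    return out
E
python3 - <<'E'
from h import *
c=dict(np.load('pics/top0.png.npz')); im=c['img']
v,u=np.mgrid[0:400,0:640]; P=pts(c,np.c_[u.ravel(),v.ravel()]).reshape(400,640,3); H=P[...,2]*1000
V=im.max(2).astype(int)
f=lambda r:[(np.round(p,1).tolist(),round(w,1),round(h,1),round(t,2)) for p,w,h,t in r]
R=(425,195,470,295)
print('stop',f(rect(c,V>140,.026,(262,155,390,185)))); 
print('handle top',f(rect(c,(H>92)&(V<60),.1,R))); print('head top',f(rect(c,(H>28)&(V>80)&(V<135)&(H<45),.036,(428,195,462,290),2)))
print('mat',f(rect(c,V>150,.004,(405,180,480,305))))
for n,a in(('bottle',(395,130,432,170)),('box',(160,200,215,270))):print(n,f(rect(c,H>40,.05,a)))
s=rect(c,V>140,.026,(262,155,390,185))[0]; a=np.radians(s[3]); ex=np.array([np.cos(a),np.sin(a)])
O=s[0]-ex*104; print('tray centre from stop',O)
s2=dict(np.load('pics/scene0.png.npz')); V2=s2['img'].max(2); hh=cv2.resize(s2['img'][140:260,120:400],None,fx=2.8,fy=2.8)
H2=np.zeros((400,640)); H2=pts(s2,np.c_[u.ravel(),v.ravel()]).reshape(400,640,3)[...,2]*1000
print('scene handle',f(rect(s2,(H2>93)&(V2<60),.1,(150,150,195,240))),'mat',f(rect(s2,V2>150,.004,(130,150,210,250))),'stop',f(rect(s2,(V2>140)&(H2>20),.026,(240,215,375,265))))
E
```

```text
stop [([658.2, -3.9], 7.2, 202.3, 11.74)]
handle top [([503.4, -277.6], 22.3, 24.2, -8.16)]
head top [([552.5, -288.7], 20.8, 70.4, 82.16), ([452.6, -272.0], 19.5, 71.6, 80.02)]
mat [([498.8, -288.4], 88.8, 228.2, 78.68)]
bottle [([705.6, -215.0], 60.0, 67.8, 44.24)]
box [([517.8, 265.0], 84.1, 120.0, -83.83)]
tray centre from stop [556.36736128 -25.03475788]
scene handle [([507.8, -276.9], 26.0, 28.5, 83.12)] mat [([499.4, -286.8], 90.2, 230.9, 78.52)] stop [([658.2, -1.5], 7.2, 203.2, 11.76)]
```

Call:
arm_command:
  xyz:
    - [30,-30,0]
    - [30,-30,0]
    - [30,-30,0]
    - [30,-30,0]
    - [30,-30,0]
    - [30,-30,0]
    - [30,-30,0]
    - [30,-30,0]
    - [30,-30,0]
    - [30,-30,0]
    - [7,-48,0]
    - [7,-48,0]
    - [7,-48,0]
    - [7,-48,0]
    - [7,-48,0]
    - [7,-48,0]
    - [7,-48,0]
    - [7,-48,0]
    - [7,-48,0]
    - [7,-48,0]
  spin: [0.5,0.5,0.5,0.5,0.5,0.5,0.5,0.5,0.5,0.5,0,0,0,0,0,0,0,0,0,0]
  jaw: 1
  squeeze: 60

```text
time: 2.1
tool_pos: [0.5037, -0.2744, 0.4044]
tool_rot: [3.141, -0.001, 2.971]
contact_force: [1.3, 0.7, 0.3]
opening: 0.0919
grip_force: 0.0
```

Call:
arm_command:
  xyz:
    - [0,0,0]
    - [0,0,0]
    - [0,0,0]
  spin: [0,0,0]

```text
time: 2.4
tool_pos: [0.5037, -0.2714, 0.4044]
tool_rot: [3.141, -0.001, 2.972]
contact_force: [0.3, -0.5, 0.6]
opening: 0.0919
grip_force: 0.0
```

Run:
```python
from h import *
c=snap('wrist','w1.png'); print(np.round(c['world_from_camera'],3).tolist()); s=observe(); print(s['tool_pos'],np.degrees(s['tool_rot']),s['contact_force'],s['qpos'])
v,u=np.mgrid[0:400,0:640]; P=pts(c,np.c_[u.ravel(),v.ravel()]).reshape(400,640,3); H=P[...,2]*1000; V=c['img'].max(2)
print('handle',rect(c,(H>90)&(H<110)&(V<70),.1,(0,0,640,400))); print('all',rect(c,(H>26)&(H<110),.036,(0,0,640,400)))
```

```text
[[0.169, -0.937, -0.305, 0.42], [0.986, 0.161, 0.052, -0.257], [0.001, -0.309, 0.951, 0.384], [0.0, 0.0, 0.0, 1.0]]
[ 0.50382066 -0.27111735  0.40469076] [ 1.79964416e+02 -2.91835691e-02  1.70302088e+02] [0.417099   0.58247014 0.08703395] [-6.27695284e-01  4.29101072e-01  1.39020053e+00  3.41962168e-04
  1.32302267e+00 -2.02931494e+00]
handle [(array([ 500.29724121, -278.00323486]), 22.731250762939453, 27.74991798400879, 80.48563385009766)]
all [(array([ 501.2928772 , -280.42102051]), 28.750131607055664, 171.7044677734375, 80.4856185913086)]
```

View pics/w1.png

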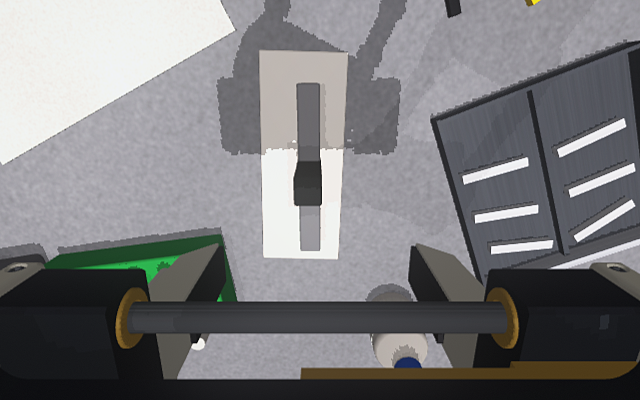

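The wrist view shows the rake upright on the mat, with its handle at (308,183) and clear of the green rack at the lower left. Descending.

Call:
arm_command:
  xyz:
    - [-1,-3.5,-15]
    - [-1,-3.5,-25]
    - [0,0,-25]
    - [0,0,-25]
    - [0,0,-25]
    - [0,0,-25]
    - [0,0,-20]
    - [0,0,-12]
    - [0,0,-6]
    - [0,0,0]
    - [0,0,0]
  spin: [0.2,0,0,0,0,0,0,0,0,0,0]
  jaw: 0.3

```text
time: 3.55
tool_pos: [0.5022, -0.2793, 0.2277]
tool_rot: [-3.141, 0.001, 2.975]
contact_force: [-0.1, -0.7, -0.6]
opening: 0.0597
grip_force: 0.0
```

Call:
arm_command:
  xyz:
    - [0,0,-4]
    - [0,0,-3]
    - [0,0,-3]
    - [0,0,-1]
    - [0,0,-1]
    - [0,0,0]
  spin: [0,0,0,0,0,0]

```text
time: 4.15
tool_pos: [0.5018, -0.2793, 0.2146]
tool_rot: [3.141, -0.0, 2.975]
contact_force: [-0.1, -0.1, 0.4]
opening: 0.0596
grip_force: 0.0
```

Call:
arm_command:
  xyz:
    - [0,0,-1]
    - [0,0,-1]
    - [0,0,-1]
    - [0,0,0]
  spin: [0,0,0,0]

```text
time: 4.55
tool_pos: [0.5018, -0.2793, 0.2116]
tool_rot: [3.141, -0.0, 2.975]
contact_force: [0.9, -0.2, -0.6]
opening: 0.0598
grip_force: 0.0
```

Call:
arm_command:
  xyz:
    - [0,0,-0.5]
    - [0,0,-0.5]
    - [0,0,-0.5]
    - [0,0,0]
  spin: [0,0,0,0]

```text
time: 4.95
tool_pos: [0.5018, -0.2793, 0.2102]
tool_rot: [3.141, -0.0, 2.975]
contact_force: [-1.1, 0.4, -1.0]
opening: 0.0591
grip_force: 0.0
```

Call:
arm_command:
  xyz:
    - [0,0,-0.5]
    - [0,0,-0.5]
    - [0,0,0]
  spin: [0,0,0]

```text
time: 5.25
tool_pos: [0.5018, -0.2794, 0.2092]
tool_rot: [3.141, -0.0, 2.975]
contact_force: [-0.4, 0.5, 0.7]
opening: 0.0597
grip_force: 0.0
```

Call:
arm_command:
  xyz:
    - [0,0,0]
    - [0,0,0]
    - [0,0,0]
    - [0,0,0]
    - [0,0,0]
    - [0,0,0]
    - [0,0,0]
    - [0,0,0]
  spin: [0,0,0,0,0,0,0,0]
  jaw: -1
  squeeze: 60

```text
time: 6.05
tool_pos: [0.5018, -0.2793, 0.2092]
tool_rot: [3.141, -0.0, 2.975]
contact_force: [0.2, 0.6, 0.2]
opening: 0.0238
grip_force: 60.0
```

Call:
arm_command:
  xyz:
    - [0,0,5]
    - [0,0,15]
    - [0,0,25]
    - [0,0,25]
    - [0,0,10]
    - [-1,20,0]
    - [-1,20,0]
    - [-1,20,0]
    - [-1,20,0]
    - [-1,20,0]
    - [-1,20,0]
    - [-2,20,0]
    - [-2,20,0]
    - [-2,20,0]
    - [-2,20,0]
    - [-1,20,0]
    - [-1,20,0]
    - [0,0,0]
    - [0,0,0]
  spin: [0,0,0,0,0,-5.7,-5.7,-5.7,-5.7,-5.7,-5.7,-5.7,-5.8,-5.8,-5.8,-5.7,-5.7,0,0]

```text
time: 7.95
tool_pos: [0.4857, -0.0393, 0.2889]
tool_rot: [-3.141, 0.0, 1.778]
contact_force: [0.8, -0.5, -2.2]
opening: 0.0237
grip_force: 60.0
```

Run:
```python
from h import *
s=observe(); print(s['tool_pos'],np.degrees(s['tool_rot']),s['contact_force'])
c=snap('wrist','w2.png'); snap('scene','s2.png')
```

```text
[ 0.48572267 -0.0392526   0.28891167] [-1.79966998e+02  4.30883000e-03  1.01898011e+02] [ 0.8203009  -0.46933479 -2.18657417]
```

View pics/w2.png

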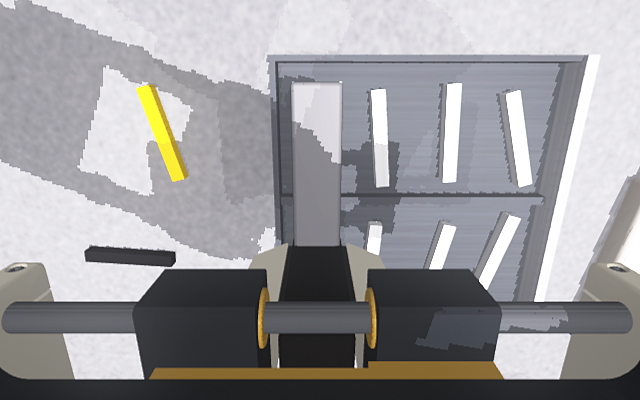

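View pics/s2.png

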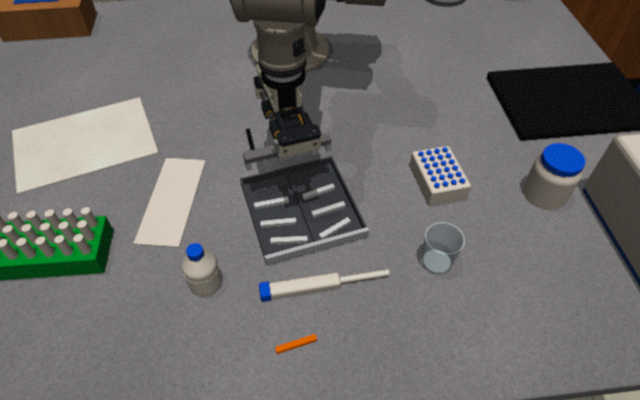

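The wrist view shows the rake held squarely over the near end of the tray, with its head at (317,165), parallel to the near wall and short of all the bars. The black and yellow look-alikes are clear of it. Lowering, which I stop about 1.5 mm above the floor.

Call:
arm_command:
  xyz:
    - [0,0,-15]
    - [0,0,-20]
    - [0,0,-18]
    - [0,0,-10]
    - [0,0,-6]
    - [0,0,-4]
    - [0,0,-3]
    - [0,0,-2]
    - [0,0,0]
  spin: [0,0,0,0,0,0,0,0,0]

```text
time: 8.95
tool_pos: [0.4859, -0.0394, 0.2114]
tool_rot: [3.141, 0.0, 1.776]
contact_force: [-0.4, -0.5, -3.0]
opening: 0.0237
grip_force: 60.0
```

Call:
arm_command:
  xyz:
    - [3.9,0.8,-0.5]
    - [3.9,0.8,0]
    - [3.9,0.8,0]
    - [3.9,0.8,0]
    - [3.9,0.8,0]
    - [2.94,0.61,0]
    - [2.94,0.61,0]
    - [2.94,0.61,0]
    - [2.94,0.61,0]
    - [2.94,0.61,0]
    - [2.94,0.61,0]
    - [2.94,0.61,0]
    - [2.94,0.61,0]
    - [2.94,0.61,0]
    - [2.94,0.61,0]
    - [2.94,0.61,0]
    - [2.94,0.61,0]
    - [2.94,0.61,0]
    - [2.94,0.61,0]
    - [2.94,0.61,0]
  spin: [0,0,0,0,0,0,0,0,0,0,0,0,0,0,0,0,0,0,0,0]

```text
time: 10.95
tool_pos: [0.5496, -0.0261, 0.2107]
tool_rot: [-3.142, -0.0, 1.775]
contact_force: [-0.4, 0.5, -2.6]
opening: 0.0237
grip_force: 60.0
```

Run:
```python
from h import *
s=observe(); print(s['tool_pos'],np.degrees(s['tool_rot']),s['contact_force'],s['torque'])
c=snap('wrist','w3.png')
```

```text
[ 0.5496442  -0.02614245  0.21071269] [-1.79999188e+02 -2.53301313e-03  1.01727736e+02] [-0.3541324   0.47605748 -2.56055867] [-0.11940485  0.07400778  0.01093661]
```

View pics/w3.png

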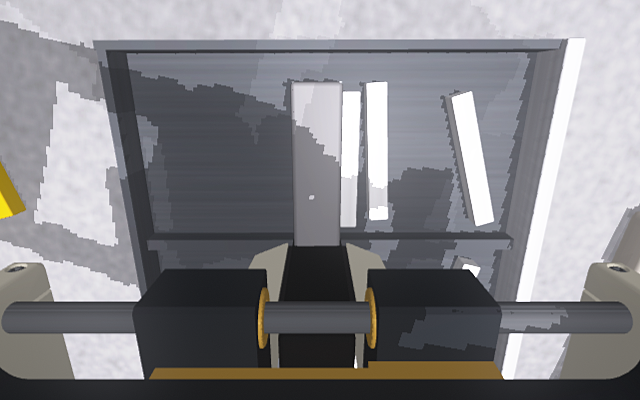

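Combing is going well: the nearest bar in the visible lane lies flush on the tines at (350,160) and the next is right ahead of it. Continuing.

Call:
arm_command:
  xyz:
    - [2.45,0.51,0]
    - [2.45,0.51,0]
    - [2.45,0.51,0]
    - [2.45,0.51,0]
    - [2.45,0.51,0]
    - [2.45,0.51,0]
    - [2.45,0.51,0]
    - [2.45,0.51,0]
    - [2.45,0.51,0]
    - [2.45,0.51,0]
    - [2.45,0.51,0]
    - [2.45,0.51,0]
    - [2.45,0.51,0]
    - [2.45,0.51,0]
    - [2.45,0.51,0]
    - [2.45,0.51,0]
    - [2.45,0.51,0]
    - [2.45,0.51,0]
    - [2.0,0.4,0]
    - [2.0,0.4,0]
  spin: [0,0,0,0,0,0,0,0,0,0,0,0,0,0,0,0,0,0,0,0]

```text
time: 13.0
tool_pos: [0.5977, -0.0162, 0.2107]
tool_rot: [3.142, 0.0, 1.776]
contact_force: [-0.3, -0.5, -2.9]
opening: 0.0237
grip_force: 60.0
```

Call:
arm_command:
  xyz:
    - [0.98,0.2,0]
    - [0.98,0.2,0]
    - [0.98,0.2,0]
    - [0.98,0.2,0]
    - [0.98,0.2,0]
    - [0.98,0.2,0]
    - [0.98,0.2,0]
    - [0.98,0.2,0]
    - [0.98,0.2,0]
    - [0.98,0.2,0]
  spin: [0,0,0,0,0,0,0,0,0,0]

```text
time: 14.0
tool_pos: [0.6074, -0.0142, 0.2107]
tool_rot: [3.142, 0.0, 1.776]
contact_force: [-0.0, -0.5, -2.1]
opening: 0.024
grip_force: 60.0
```

Run:
```python
from h import *
s=observe(); print(s['tool_pos'],np.degrees(s['tool_rot']),s['contact_force'],s['torque'])
c=snap('wrist','w4.png')
```

```text
[ 0.60740928 -0.0141961   0.21073155] [1.79995220e+02 3.14387859e-04 1.01728897e+02] [-0.0049708  -0.45387405 -2.14164767] [-0.06883952  0.0987109  -0.02031309]
```

View pics/w4.png

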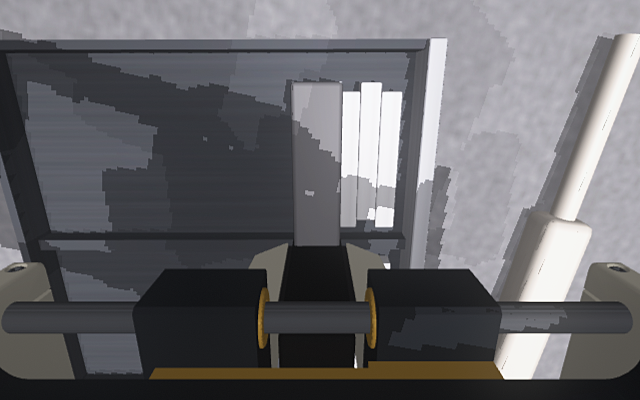

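The right-lane bars are all flush and flat between the rake and the stop, with about 7 mm of gap left at (410,160). Approaching slowly.

Call:
arm_command:
  xyz:
    - [0.49,0.1,0]
    - [0.49,0.1,0]
    - [0.49,0.1,0]
    - [0.49,0.1,0]
    - [0.49,0.1,0]
    - [0.49,0.1,0]
    - [0.49,0.1,0]
    - [0.49,0.1,0]
  spin: [0,0,0,0,0,0,0,0]

```text
time: 14.85
tool_pos: [0.6113, -0.0134, 0.2108]
tool_rot: [3.141, 0.0, 1.776]
contact_force: [-0.2, -0.5, -3.2]
opening: 0.0234
grip_force: 60.0
```

Call:
arm_command:
  xyz:
    - [0.3,0.06,0]
    - [0.3,0.06,0]
    - [0.3,0.06,0]
    - [0.3,0.06,0]
    - [0,0,0]
  spin: [0,0,0,0,0]

```text
time: 15.35
tool_pos: [0.6125, -0.0132, 0.2107]
tool_rot: [3.141, 0.0, 1.776]
contact_force: [-0.8, 0.6, -2.3]
opening: 0.0237
grip_force: 60.0
```

Call:
arm_command:
  xyz:
    - [0.2,0.04,0]
    - [0.2,0.04,0]
    - [0.2,0.04,0]
    - [0,0,0]
  spin: [0,0,0,0]

```text
time: 15.75
tool_pos: [0.6131, -0.013, 0.2107]
tool_rot: [3.141, 0.0, 1.776]
contact_force: [-0.4, -0.5, -2.8]
opening: 0.0234
grip_force: 60.0
```

Call:
arm_command:
  xyz:
    - [0.2,0.04,0]
    - [0.2,0.04,0]
    - [0.2,0.04,0]
    - [0,0,0]
  spin: [0,0,0,0]

```text
time: 16.15
tool_pos: [0.6137, -0.0129, 0.2107]
tool_rot: [3.141, 0.0, 1.775]
contact_force: [-0.6, 0.4, -3.0]
opening: 0.0237
grip_force: 60.0
```

Call:
arm_command:
  xyz:
    - [0.2,0.04,0]
    - [0.2,0.04,0]
    - [0,0,0]
  spin: [0,0,0]

```text
time: 16.45
tool_pos: [0.6141, -0.0129, 0.2107]
tool_rot: [3.141, 0.0, 1.776]
contact_force: [0.2, -0.5, -3.4]
opening: 0.0237
grip_force: 60.0
```

Call:
arm_command:
  xyz:
    - [0.2,0.04,0]
    - [0.2,0.04,0]
    - [0,0,0]
  spin: [0,0,0]

```text
time: 16.75
tool_pos: [0.6145, -0.0128, 0.2107]
tool_rot: [3.141, 0.0, 1.776]
contact_force: [0.1, -0.0, -2.9]
opening: 0.0239
grip_force: 60.0
```

Call:
arm_command:
  xyz:
    - [0.2,0.04,0]
    - [0.2,0.04,0]
    - [0,0,0]
  spin: [0,0,0]

```text
time: 17.05
tool_pos: [0.6147, -0.0127, 0.2106]
tool_rot: [-3.141, -0.0, 1.776]
contact_force: [-1.6, -1.1, -2.2]
opening: 0.0238
grip_force: 60.0
```

Call:
arm_command:
  xyz:
    - [0.2,0.04,0]
    - [0.2,0.04,0]
    - [0,0,0]
  spin: [0,0,0]

```text
time: 17.35
tool_pos: [0.6149, -0.0127, 0.2106]
tool_rot: [-3.14, -0.0, 1.776]
contact_force: [-5.0, -0.3, -2.3]
opening: 0.0235
grip_force: 60.0
```

Call:
arm_command:
  xyz:
    - [0.15,0.03,0]
    - [0.15,0.03,0]
    - [0,0,0]
  spin: [0,0,0]

```text
time: 17.65
tool_pos: [0.615, -0.0126, 0.2104]
tool_rot: [-3.139, -0.0, 1.776]
contact_force: [-5.0, -1.1, -2.2]
opening: 0.0236
grip_force: 60.0
```

Call:
arm_command:
  xyz:
    - [0,0,0]
  spin: [0]

```text
time: 17.75
tool_pos: [0.615, -0.0126, 0.2105]
tool_rot: [-3.14, -0.0, 1.776]
contact_force: [-4.8, -1.6, -2.0]
opening: 0.0241
grip_force: 60.0
```

Call:
arm_command:
  xyz:
    - [0,0,0]
  spin: [0]

```text
time: 17.85
tool_pos: [0.615, -0.0126, 0.2105]
tool_rot: [-3.14, -0.0, 1.776]
contact_force: [-4.8, -1.5, -0.8]
opening: 0.0236
grip_force: 60.0
```

Call:
arm_command:
  xyz:
    - [0.2,0.04,0]
    - [0.2,0.04,0]
    - [0,0,0]
  spin: [0,0,0]

```text
time: 18.15
tool_pos: [0.6152, -0.0126, 0.2104]
tool_rot: [-3.139, -0.001, 1.776]
contact_force: [-6.7, -2.8, -1.7]
opening: 0.0236
grip_force: 60.0
```

Call:
arm_command:
  xyz:
    - [0,0,0]
  spin: [0]

```text
time: 18.25
tool_pos: [0.6152, -0.0126, 0.2103]
tool_rot: [-3.139, -0.0, 1.776]
contact_force: [-7.9, -2.6, -1.0]
opening: 0.0238
grip_force: 60.0
```

Call:
arm_command:
  xyz:
    - [0.2,0.04,0]
    - [0,0,0]
  spin: [0,0]

```text
time: 18.45
tool_pos: [0.6153, -0.0126, 0.2103]
tool_rot: [-3.138, -0.001, 1.776]
contact_force: [-7.5, -2.1, -0.1]
opening: 0.0237
grip_force: 60.0
```

Call:
arm_command:
  xyz:
    - [0,0,0]
  spin: [0]

```text
time: 18.55
tool_pos: [0.6153, -0.0126, 0.2103]
tool_rot: [-3.138, -0.001, 1.776]
contact_force: [-5.9, -1.8, -1.1]
opening: 0.0239
grip_force: 60.0
```

Call:
arm_command:
  xyz:
    - [0.2,0.04,0]
    - [0.2,0.04,0]
    - [0,0,0]
  spin: [0,0,0]

```text
time: 18.85
tool_pos: [0.6155, -0.0126, 0.2102]
tool_rot: [-3.137, -0.001, 1.776]
contact_force: [-7.7, -2.9, -1.2]
opening: 0.0234
grip_force: 60.0
```

Call:
arm_command:
  xyz:
    - [0,0,0]
  spin: [0]

```text
time: 18.95
tool_pos: [0.6155, -0.0126, 0.2102]
tool_rot: [-3.137, -0.001, 1.776]
contact_force: [-7.4, -1.6, -1.3]
opening: 0.0236
grip_force: 60.0
```

Call:
arm_command:
  xyz:
    - [0,0,0]
  spin: [0]

```text
time: 19.05
tool_pos: [0.6155, -0.0126, 0.2102]
tool_rot: [-3.137, -0.001, 1.776]
contact_force: [-8.6, -3.1, -0.4]
opening: 0.0235
grip_force: 60.0
```

Call:
arm_command:
  xyz:
    - [0.2,0.04,0]
    - [0.2,0.04,0]
    - [0,0,0]
  spin: [0,0,0]

```text
time: 19.35
tool_pos: [0.6157, -0.0125, 0.2101]
tool_rot: [-3.136, -0.001, 1.776]
contact_force: [-9.0, -3.4, 0.3]
opening: 0.0241
grip_force: 60.0
```

Call:
arm_command:
  xyz:
    - [0,0,0]
  spin: [0]

```text
time: 19.45
tool_pos: [0.6157, -0.0125, 0.2101]
tool_rot: [-3.136, -0.001, 1.776]
contact_force: [-8.3, -3.2, -0.7]
opening: 0.0242
grip_force: 60.0
```

Call:
arm_command:
  xyz:
    - [0,0,0]
  spin: [0]

```text
time: 19.55
tool_pos: [0.6156, -0.0125, 0.2101]
tool_rot: [-3.136, -0.001, 1.776]
contact_force: [-8.9, -2.7, -0.8]
opening: 0.0238
grip_force: 60.0
```

Call:
arm_command:
  xyz:
    - [0,0,0]
  spin: [0]

```text
time: 19.65
tool_pos: [0.6156, -0.0125, 0.2101]
tool_rot: [-3.136, -0.001, 1.776]
contact_force: [-8.5, -2.5, -0.3]
opening: 0.0238
grip_force: 60.0
```

Call:
arm_command:
  xyz:
    - [0.2,0.04,0]
    - [0.2,0.04,0]
    - [0.1,0.02,0]
    - [0,0,0]
  spin: [0,0,0,0]

```text
time: 20.05
tool_pos: [0.6159, -0.0125, 0.2099]
tool_rot: [-3.135, -0.001, 1.776]
contact_force: [-9.5, -3.6, 0.6]
opening: 0.0241
grip_force: 60.0
```

Call:
arm_command:
  xyz:
    - [0,0,0]
  spin: [0]

```text
time: 20.15
tool_pos: [0.6159, -0.0125, 0.2099]
tool_rot: [-3.135, -0.001, 1.776]
contact_force: [-10.1, -3.1, 0.7]
opening: 0.0235
grip_force: 60.0
```

Call:
arm_command:
  xyz:
    - [0,0,0]
  spin: [0]

```text
time: 20.25
tool_pos: [0.6159, -0.0125, 0.2099]
tool_rot: [-3.135, -0.001, 1.776]
contact_force: [-9.2, -3.6, -0.8]
opening: 0.0231
grip_force: 60.0
```

Call:
arm_command:
  xyz:
    - [0,0,0]
  spin: [0]

```text
time: 20.35
tool_pos: [0.6159, -0.0125, 0.2099]
tool_rot: [-3.135, -0.001, 1.776]
contact_force: [-9.8, -3.4, 0.0]
opening: 0.0237
grip_force: 60.0
```

Call:
arm_command:
  xyz:
    - [0.15,0.03,0]
    - [0.15,0.03,0]
    - [0,0,0]
    - [0,0,0]
  spin: [0,0,0,0]

```text
time: 20.75
tool_pos: [0.616, -0.0124, 0.2099]
tool_rot: [-3.135, -0.001, 1.776]
contact_force: [-10.1, -3.6, -0.8]
opening: 0.0236
grip_force: 60.0
```

Call:
arm_command:
  xyz:
    - [0,0,0]
    - [0,0,0]
    - [0,0,0]
    - [0,0,0]
    - [0,0,0]
    - [0,0,0]
  spin: [0,0,0,0,0,0]

```text
time: 21.35
tool_pos: [0.616, -0.0124, 0.2099]
tool_rot: [-3.135, -0.001, 1.776]
contact_force: [-11.3, -3.6, 0.1]
opening: 0.0236
grip_force: 60.0
```

Call:
arm_command:
  xyz:
    - [0,0,0]
    - [0,0,0]
    - [0,0,0]
    - [0,0,0]
    - [0,0,0]
    - [0,0,0]
    - [0,0,0]
  spin: [0,0,0,0,0,0,0]

```text
time: 22.05
tool_pos: [0.616, -0.0125, 0.2099]
tool_rot: [-3.135, -0.001, 1.776]
contact_force: [-10.5, -2.8, 0.4]
opening: 0.0238
grip_force: 60.0
```

Call:
arm_command:
  xyz:
    - [-0.3,-0.06,0]
    - [-0.4,-0.08,0]
    - [-0.5,-0.1,0]
    - [-0.5,-0.1,0]
    - [-0.8,-0.16,0]
    - [-1,-0.2,0]
    - [-2,-0.4,0]
    - [-4.9,-1,0]
    - [-4.9,-1,0]
    - [-4.9,-1,0]
    - [-4.9,-1,0]
    - [-4.9,-1,0]
    - [-4.9,-1,0]
    - [0,0,0]
  spin: [0,0,0,0,0,0,0,0,0,0,0,0,0,0]

```text
time: 23.45
tool_pos: [0.5822, -0.0193, 0.2108]
tool_rot: [-3.141, -0.0, 1.775]
contact_force: [-0.5, 0.5, -4.1]
opening: 0.0239
grip_force: 60.0
```

Call:
arm_command:
  xyz:
    - [0,0,10]
    - [0,0,20]
    - [0,0,25]
    - [0,0,20]
    - [-10,0,5]
    - [0,0,0]
    - [0,0,0]
  spin: [0,0,0,0,0,0,0]

```text
time: 24.15
tool_pos: [0.5722, -0.0191, 0.2901]
tool_rot: [-3.14, -0.0, 1.776]
contact_force: [0.5, 0.7, -2.9]
opening: 0.0235
grip_force: 60.0
```

Run:
```python
from h import *
s=observe(); print(s['tool_pos'],np.degrees(s['tool_rot']),s['contact_force'],s['torque'])
a=snap('scene','s5.png')['img'][140:280,230:390]; b=snap('wrist','w5.png')['img']
r=lambda i,h:cv2.resize(i,(int(i.shape[1]*h/i.shape[0]),h),interpolation=cv2.INTER_CUBIC)
A=r(a,330);B=r(b,260); print(A.shape,B.shape)
cv2.imwrite('pics/c5.png',cv2.cvtColor(np.hstack([A,np.vstack([B,np.zeros((70,B.shape[1],3),np.uint8)])])[:,:800],cv2.COLOR_RGB2BGR))
```

```text
[ 0.57223299 -0.01913447  0.29006466] [-1.79929464e+02 -2.78469142e-02  1.01729397e+02] [ 0.45456035  0.7111844  -2.92400762] [-0.07646971  0.00915169 -0.02775655]
(330, 377, 3) (260, 416, 3)
```

View pics/c5.png

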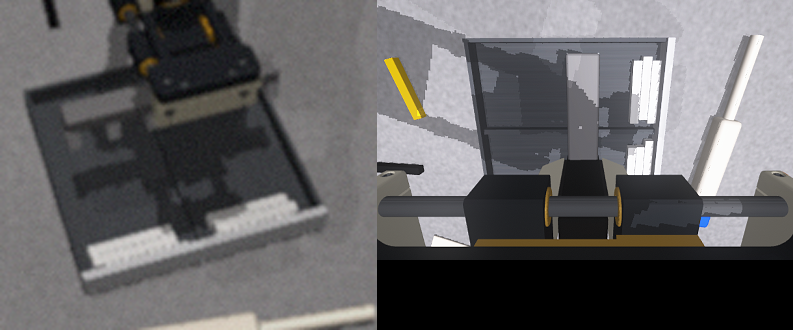

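Both rows are against the stop, packed three deep in each lane. I'll check their size and squareness while I still hold the rake.

Run:
```python
from h import *
v,u=np.mgrid[0:400,0:640]
a=np.radians(11.75); R=np.array([[np.cos(a),np.sin(a)],[-np.sin(a),np.cos(a)]])
for f in ('s5.png','w5.png'):
    c=dict(np.load(f'pics/{f}.npz')); V=c['img'].min(2); P=pts(c,np.c_[u.ravel(),v.ravel()],.014).reshape(400,640,3)[...,:2]*1000
    T=(P-[556.4,-24])@R.T
    for s in(1,-1):
        m=(V>(135 if f[0]=='s' else 170))&(T[...,0]>40)&(T[...,0]<(97 if f[0]=='s' else 100))&(T[...,1]*s>3)&(T[...,1]*s<97)
        for p,w,h,t in rect(c,m,.014,(0,0,640,400),2): print(f,s,(R@(p-[556.4,-24])).round(1),round(w,1),round(h,1),round(t,2))
```

```text
s5.png 1 [83.6 50.3] 26.6 93.4 11.85
s5.png -1 [ 83.5 -49.8] 26.9 93.2 11.71
w5.png 1 [84.3 48.6] 29.6 72.9 11.89
w5.png -1 [ 84.5 -32.3] 29.6 44.0 11.78
```

Call:
arm_command:
  xyz:
    - [-5.2,-19.2,0]
    - [-5.2,-19.2,0]
    - [-5.2,-19.2,0]
    - [-5.2,-19.2,0]
    - [-5.2,-19.2,0]
    - [-5.2,-19.2,0]
    - [-5.2,-19.2,0]
    - [-5.2,-19.2,0]
    - [-5.2,-19.2,0]
    - [-5.2,-19.2,0]
    - [-5.2,-19.2,0]
    - [-5.2,-19.2,0]
    - [-5.2,-19.2,0]
    - [-5.2,-19.2,0]
    - [0,0,0]
    - [0,0,0]
  spin: [4.8,4.8,4.8,4.8,4.8,4.8,4.8,4.8,4.8,4.8,4.8,4.8,4.7,4.7,0,0]

```text
time: 25.85
tool_pos: [0.4999, -0.2881, 0.2898]
tool_rot: [3.14, -0.001, 2.943]
contact_force: [0.0, 0.8, -3.6]
opening: 0.0237
grip_force: 60.0
```

Call:
arm_command:
  xyz:
    - [0,0,-15]
    - [0,0,-20]
    - [0,0,-18]
    - [0,0,-12]
    - [0,0,-6]
    - [0,0,-4]
    - [0,0,-2]
    - [0,0,-1]
    - [0,0,0]
  spin: [0,0,0,0,0,0,0,0,0]

```text
time: 26.75
tool_pos: [0.5002, -0.2881, 0.2132]
tool_rot: [-3.141, 0.001, 2.945]
contact_force: [0.4, 1.1, -2.1]
opening: 0.0239
grip_force: 60.0
```

Call:
arm_command:
  xyz:
    - [0,0,-1]
    - [0,0,-1]
    - [0,0,-0.5]
    - [0,0,0]
    - [0,0,0]
  spin: [0,0,0,0,0]

```text
time: 27.25
tool_pos: [0.5, -0.288, 0.2102]
tool_rot: [3.141, -0.0, 2.945]
contact_force: [-0.2, 0.2, -2.3]
opening: 0.0236
grip_force: 60.0
```

Call:
arm_command:
  xyz:
    - [0,0,-0.5]
    - [0,0,-0.5]
    - [0,0,0]
  spin: [0,0,0]

```text
time: 27.55
tool_pos: [0.5001, -0.288, 0.2092]
tool_rot: [3.142, 0.0, 2.945]
contact_force: [-0.1, 0.2, -2.4]
opening: 0.0236
grip_force: 60.0
```

Call:
arm_command:
  xyz:
    - [0,0,-0.3]
    - [0,0,-0.2]
    - [0,0,0]
  spin: [0,0,0]

```text
time: 27.85
tool_pos: [0.5, -0.288, 0.2092]
tool_rot: [-3.142, 0.0, 2.945]
contact_force: [-2.3, 1.6, 3.0]
opening: 0.024
grip_force: 60.0
```

Call:
arm_command:
  xyz:
    - [0,0,-0.2]
    - [0,0,-0.2]
    - [0,0,0]
  spin: [0,0,0]

```text
time: 28.15
tool_pos: [0.5, -0.288, 0.2092]
tool_rot: [-3.141, 0.0, 2.945]
contact_force: [-2.8, 2.2, 8.4]
opening: 0.0237
grip_force: 60.0
```

Call:
arm_command:
  xyz:
    - [0,0,0.3]
    - [0,0,0.2]
    - [0,0,0]
  spin: [0,0,0]

```text
time: 28.45
tool_pos: [0.5, -0.288, 0.2092]
tool_rot: [-3.142, 0.0, 2.945]
contact_force: [-2.8, 1.9, 7.1]
opening: 0.0238
grip_force: 60.0
```

Call:
arm_command:
  xyz:
    - [0,0,0]
    - [0,0,0]
    - [0,0,0]
    - [0,0,0]
    - [0,0,0]
  spin: [0,0,0,0,0]
  jaw: 0.3
  squeeze: 10

```text
time: 28.95
tool_pos: [0.5001, -0.288, 0.2087]
tool_rot: [3.141, -0.0, 2.945]
contact_force: [0.3, -0.0, 0.4]
opening: 0.0577
grip_force: 0.0
```

Call:
arm_command:
  xyz:
    - [0,0,5]
    - [0,0,10]
    - [0,0,20]
    - [0,0,30]
    - [0,0,40]
    - [0,0,40]
    - [0,0,40]
    - [0,0,10]
    - [-8,-30,0]
    - [-10,-30,0]
    - [-10,-30,0]
    - [-10,-30,0]
    - [0,0,0]
    - [0,0,0]
    - [0,0,0]
  spin: [0,0,0,0,0,0,0,0,0,0,0,0,0,0,0]

```text
time: 30.45
tool_pos: [0.4623, -0.4072, 0.4038]
tool_rot: [3.141, -0.0, 2.945]
contact_force: [-0.1, -0.7, 0.5]
opening: 0.0599
grip_force: 0.0
```

Run:
```python
from h import *
v,u=np.mgrid[0:400,0:640]; s=observe(); print(s['time'],s['tool_pos'],s['contact_force'],s['opening'])
a=np.radians(11.75); R=np.array([[np.cos(a),np.sin(a)],[-np.sin(a),np.cos(a)]])
c=snap('top','t6.png'); d=snap('scene','s6.png'); V=c['img'].max(2).astype(int); H=pts(c,np.c_[u.ravel(),v.ravel()]).reshape(400,640,3)[...,2]*1000
print('bars',[((R@(p-[556.4,-24])).round(1),round(w,1),round(h,1),round(t,2)) for p,w,h,t in rect(c,V>140,.014,(262,155,390,280),4)])
print('handle',rect(c,(H>92)&(H<106)&(V<60),.1,(415,185,475,305)))
print('head',rect(c,(H>28)&(V>80)&(V<135)&(H<45),.036,(420,190,470,300),2)); print('mat',rect(c,V>150,.004,(405,180,480,305)))
A=cv2.resize(c['img'][120:310,250:480],None,fx=1.75,fy=1.75); B=cv2.resize(d['img'][130:290,110:400],None,fx=1.37,fy=1.37)
o=np.zeros((600,410,3),np.uint8); o[:332,:402]=A[:,:402]; o[340:340+B.shape[0],:397]=B[:,:397]; cv2.imwrite('pics/c6.png',o[...,::-1])
```

```text
30.45 [ 0.46226617 -0.4072133   0.40381974] [-0.136146   -0.68340456  0.47450728] 0.05989428986459441
bars [(array([89.5, -1.5]), 39.5, 205.2, 11.79)]
handle [(array([ 500.81341553, -287.39910889]), 22.39703941345215, 25.71364402770996, -11.322052001953125)]
head [(array([ 550.48022461, -299.63775635]), 21.091962814331055, 70.59488677978516, 81.8685302734375), (array([ 451.03570557, -279.80679321]), 19.72771644592285, 71.25413513183594, 78.196533203125)]
mat [(array([ 498.83074951, -288.40731812]), 88.88072967529297, 228.1998291015625, 78.67671203613281)]
```

View pics/c6.png

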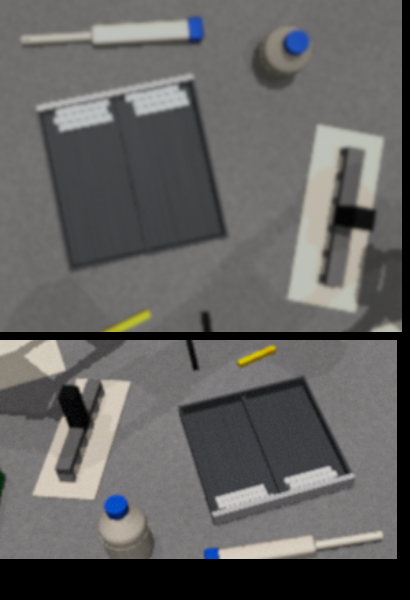

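The final views show both rows packed against the stop and the rake upright in the middle of its mat. The bottle, pipette and look-alikes are undisturbed, and the arm is clear.

```bash
python3 -c "
from cell import *
print(hand_in())"
```

```text
the job is handed in; nothing more can be done
None
```

The job is handed in at about 30 s: both rows of three bars lie flat, square and packed against the stop, after a squeeze held about 1.7 s at roughly 10–12 N on the wrist. The rake stands upright on the middle of its mat, released, and nothing else on the bench was touched.

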